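# Fit the apple-slicing disc on the pie kitchen's prep machine

### The arm

A 6-joint arm with a two-finger parallel gripper is mounted at the origin on the work surface. World frame = base frame: x ahead of the robot, y to its left, z up, the work surface at z = 0. Lengths are in m, angles in degrees, forces in N, time in s.
With the tool pointing down it reaches from about 0.275 to 0.725 m from the base axis. Payload 5.6 kg.
Tool frame: the origin (TCP) lies midway between the tips of the shut fingers; the grasp point (between the pads) lies 19 mm behind it; z points along the fingers, y is the direction in which the jaws open and shut (so a half turn about z gives the same grasp; the last joint's range is limited). The gripper opens to 85 mm and grips with 20 to 120 N. Pads are 22 mm wide; open, the fingers measure 114 mm over their backs; the gripper's body (76 mm by 85 mm) begins 54 mm behind the grasp point. The pads swing forward as they close: fully open they stand 13 mm farther back than shut.
Start: joints at [-55.313, 14.616, 6.199, 0, -81.583, -16.306], TCP at [0.173, -0.522, 0.231] pointing down, gripper open.
Joint ranges: [-168.99, 168.99], [-69.2, 112.95], [-62.41, 85.93], [-164.36, 98.24], [-168.68, -3.75], [-174.98, 174.98]. Speed limits (degrees/s): [147.25, 147.25, 180, 180, 180, 180].

### API

Orientations are given as a 3x3 rotation matrix whose columns are the frame's x, y, z axes.
In Python, from rig import manip gives the robot as it stands. The module is installed in compiled form; this text tells all that it offers.
- The arm moves only by the tool apply_moves, never from a script. Its argument "deltas" is a list of rows, each a list of 7 numbers: the shift along the tool's x, y, z in m, then the turn, a rotation vector about the tool's x, y, z in rad, then the closure, from 0 (fully open) to 1 (shut). A call has 1 to 8 rows; each row is the pose to reach, as a shift and turn from the pose measured when the call began, along the tool's axes at that moment; what a row does not reach only later rows make up. A row lasts 1/12 s, in which the tool goes at most 41.7 mm and 7.16 degrees, less where a joint would pass 70% of its speed; a pose out of reach is approached as far as the arm can. A call with a gripper value outside its range is refused whole. The fingers move at their own pace and stop on an object; the grip force is fixed at half the most. Time passes only in rows, so rows that repeat a pose let the fingers close. It gives the time, the measured TCP pose, the force and the opening at its end, in the units of the state.
- manip.state(): the state, without advancing time (a new reading comes with each control period).
- manip.snapshot(name): name is "scene" or "top"; returns a dict with "color" (420x560x3 uint8, red, green, blue), "range_z" (420x560 float32, m along the optical axis (not along the pixel's ray), 0 where there is no reading), "fx", "fy", "cx", "cy" (pixels), "dist_coeffs" ([k1, k2, p1, p2, k3] as OpenCV has them; the pictures are not rectified), "view" (4x4, takes a point from world to camera coordinates). Camera axes: x right, y down, z forward; pixel columns grow to the right and rows downward; lengths in m; the calibration is good to about 2 mm. A picture is of the moment at which its call begins.
- manip.job_done(): hands the job in, once; it reports no verdict.
The state is a dict: "t": time; "joint_pos": joint angles; "joint_vel": joint speeds; "effort": joint torques, N m; "tcp_pos": TCP position; "tool_rot": TCP orientation; "contact_force": force on the tool from outside, world axes, zero at the start; "torque": the same for the moment, N m; "gripper_width": opening from 0.0 (shut) to 1.0 (fully open).
Only numpy, scipy, OpenCV 4.12 (cv2) and the standard library are available. Lean on these libraries where they do the work, as an engineer would, in place of code of your own. Each camera call takes 0.05 s, during which the arm holds its last target. There are 200 camera calls.

### The job

Fit the slicing disc on the prep machine: set it over the spindle and turn it until all three drive pins enter its holes and it drops fully home, lying flush on the steel drive flange. Let go of it, keep the disc roughly level all the way, and leave the pie tin, jar and tub where they stand.

Things in the scene. Friction and masses are not known exactly. Their poses are not given: they have to be found in the camera images.
- disc: Round bright metal slicing disc, 160 mm across, 8 mm thick, about 0.45 kg, lying flat on the counter. Origin: centre of its underside, z up. Centre bore 17.4 mm; three 11 mm through holes, equally spaced on a circle of 36 mm radius, at 90, 210 and 330 degrees from its own x axis, so the disc repeats every 120 degrees. An orange bridge grip stands on it (point grip).
- grip (a point): Middle of the disc's orange grip bar, 39 mm straight above the disc's origin, same axes. The bar lies along x: 92 mm long, 24 mm wide (y), 18 mm high (30 to 48 mm above the disc's underside), on two legs 8 mm by 22 mm at x = +42 and -42 mm. Below the bar, between the legs, the space is open: the spindle passes up into it.
- machine: The prep machine's motor base, fixed to the counter: teal housing 240 mm (x) by 220 mm (y), with a round metal top (208 mm across, 119 mm high) and a steel drive flange in the middle. Origin: on the counter under the centre of the spindle, z up.
- seat (a point): Centre of the upper face of the steel drive flange (100 mm across), 140 mm above the counter; the disc's origin lies here when it is home. Brass spindle and three pins rise from the flange and can turn with it in the machine, against 0.6 N m of friction: the disc's weight alone does not drag it along, a disc pressed down with over 12 N while turned may. Axes: the housing's, not the pins'.
- spindle_tip (a point): Top of the brass spindle, 26 mm above the seat. The spindle is 16 mm in diameter; its top 8 mm tapers to 6 mm.
- pin_tops (a point): Point on the spindle's axis level with the tops of the three black drive pins, 10 mm above the seat; an unmatched disc on the spindle rests level at this height. The pins are 8 mm in diameter with chamfered tops, equally spaced on a circle of 36 mm radius. Their angle differs each time and is not measured (these axes are the housing's): it can be seen from above or found by touch.
- pie_tin: Bystander: round open aluminium pie tin, 110 mm across, 30 mm high; origin at the centre of its underside.
- jar: Bystander: amber jar with a red cap, 72 mm across, 90 mm high; origin at the centre of its underside.
- tub: Bystander: squat white jar-shaped tub with a blue lid, 90 mm across, 70 mm high; origin at the centre of its underside.

How it is judged (in metres and radians):
At the end, for the whole second after the job is handed in: The disc lies at rest, grip upward and level within 2 degrees, flush on the drive flange (underside within 2.5 mm of it) and centred on the spindle within 4 mm, which is possible only with all three pins in its holes; it has been let go (z of disc in the frame of seat between -0.003 and 0.0025 m and horizontal distance between disc and seat below 0.004 m and angle between disc's own z axis and vertical below 0.035 rad and linear speed of disc below 0.02 m/s and angular speed of disc below 0.1 rad/s); the robot touches nothing.
It fails at once if the disc is tipped more than 35 degrees (angle between disc's own z axis and vertical above 0.61 rad).
It fails at once if the pie tin is shifted by more than 30 mm (distance of pie_tin from where it was at the start of the episode above 0.03 m).
It fails at once if the jar is shifted by more than 30 mm (distance of jar from where it was at the start of the episode above 0.03 m).
It fails at once if the tub is shifted by more than 30 mm (distance of tub from where it was at the start of the episode above 0.03 m).
It also fails if it takes over 48 s, if anything falls off the work surface, if the arm or the gripper's body presses on something with over 40 N, if the wrist force passes 120 N, or if a joint passes its speed limit or range.

## Working session

There is one attempt and no reset: what is moved stays moved. The work goes in short steps, Python scripts to look and compute and a tool call to move; the robot and the scene stay as the last step left them, time stands still between calls to the robot, and variables do not carry over. Pictures are saved under pics/ and viewed, about 8 in all and at most 12, crops included, and the job is handed in when it is done.

Besides the shell and the picture viewer there is one more tool, called after ">>>" by a JSON object that holds its "name" and its "arguments", one argument or row to a line. apply_moves: Moves the arm, as the interface text tells. Its arguments: {"type":"object","properties":{"deltas":{"type":"array","items":{"type":"array","items":{"type":"number"}}}},"required":["deltas"]}

```bash
mkdir -p pics; cat > h.py <<'E'
import numpy as np, cv2
from rig import manip
def snap(n):
    s=manip.snapshot(n); K=np.array([[s['fx'],0,s['cx']],[0,s['fy'],s['cy']],[0,0,1.]])
    return s,K,np.array(s['dist_coeffs']),np.array(s['view'])
def cloud(s,K,d,V):
    h,w=s['range_z'].shape
    u,v=np.meshgrid(np.arange(w),np.arange(h))
    p=cv2.undistortPoints(np.stack([u,v],-1).reshape(-1,1,2).astype(float),K,d).reshape(h,w,2)
    z=s['range_z'].astype(float)
    c=np.dstack([p[...,0]*z,p[...,1]*z,z])
    W=(c-V[:3,3])@V[:3,:3]
    W[z==0]=np.nan
    return W
E
python3 - <<'E'
from h import *
st=manip.state(); print(st['t'],st['tcp_pos'],np.round(st['tool_rot'],3),st['gripper_width'])
for n in('scene','top'):
    s,K,d,V=snap(n); cv2.imwrite(f'pics/{n}0.png',s['color'][...,::-1]); W=cloud(s,K,d,V)
    np.savez(f'{n}0.npz',W=W,c=s['color'],K=K,d=d,V=V)
    print(n,V[:3,:3].T@-V[:3,3],s['fx'])
E
```

```text
0.0 [ 0.17332404 -0.52146402  0.23040367] [[-0.949 -0.315 -0.001]
 [-0.315  0.949  0.002]
 [ 0.     0.002 -1.   ]] 1.0004964589576493
scene [0.87422628 0.32469621 0.73011021] 394.16276364530796
top [ 0.49695459 -0.01574278  0.98246858] 396.47782078996596
```

View pics/scene0.png

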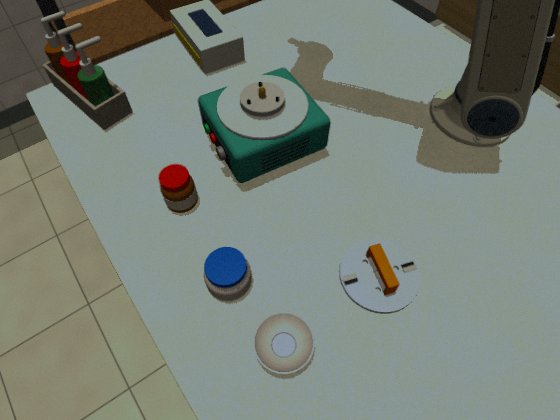

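View pics/top0.png

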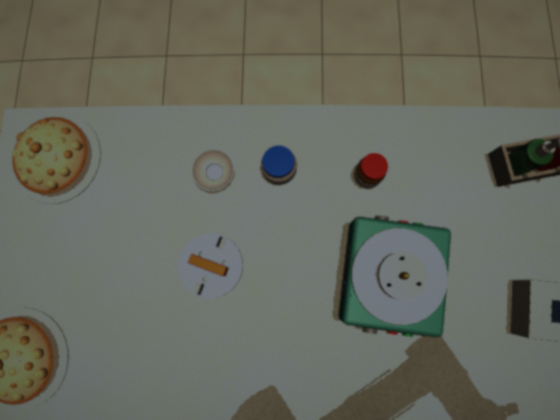

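The scene view shows the disc at (380,275) and the machine at (262,100). In the top view the disc is at (210,266) and the spindle at (404,275), with pins near (392,283), (418,285) and (407,257).

```bash
cat >> h.py <<'E'
def ray(uv,K,d,V,z):
    "pixels -> world points on plane z"
    p=cv2.undistortPoints(np.asarray(uv,float).reshape(-1,1,2),K,d).reshape(-1,2)
    r=np.c_[p,np.ones(len(p))]@V[:3,:3]; o=-V[:3,:3].T@V[:3,3]
    return o+r*((z-o[2])/r[:,2])[:,None]
def ortho(c,K,d,V,z,ctr,half,n=500):
    "rectified metric view of plane z; right=+x, up=+y"
    g=np.linspace(-half,half,n); X,Y=np.meshgrid(ctr[0]+g,ctr[1]-g)
    P=np.stack([X,Y,np.full_like(X,z)],-1).reshape(-1,3)
    R,_=cv2.Rodrigues(V[:3,:3]); q,_=cv2.projectPoints(P,R,V[:3,3],K,d)
    q=q.reshape(n,n,2).astype(np.float32)
    return cv2.remap(c,q[...,0],q[...,1],cv2.INTER_CUBIC)
E
python3 - <<'E'
from h import *
ims=[]
for n in('top','scene'):
    D=np.load(f'{n}0.npz');W,c,K,d,V=[D[k] for k in('W','c','K','d','V')]
    hsv=cv2.cvtColor(c,cv2.COLOR_RGB2HSV); Z=W[...,2]
    m=(hsv[...,0]>8)&(hsv[...,0]<22)&(hsv[...,1]>150)&(Z>.038)&(Z<.06)&(W[...,0]<.8)&(W[...,0]>.2)&(abs(W[...,1])<.6)
    m=m.astype(np.uint8); k,l,stt,cc=cv2.connectedComponentsWithStats(m)
    i=1+np.argmax(stt[1:,4]); P=W[l==i]; print(n,'bar n',len(P),'zmed',np.median(P[:,2]))
    r=cv2.minAreaRect((P[:,:2]*1000).astype(np.float32)); print(' bar',r)
    b=r[0]; 
    near=(np.hypot(W[...,0]-b[0]/1000,W[...,1]-b[1]/1000)<.11)&(Z>.004)&(Z<.014)
    print(' disc circ',cv2.minEnclosingCircle((W[near][:,:2]*1000).astype(np.float32)))
    # machine top annulus
    t=(Z>.112)&(Z<.126)&(W[...,0]>.2)&(W[...,0]<.8); 
    k,l,stt,cc=cv2.connectedComponentsWithStats(t.astype(np.uint8)); i=1+np.argmax(stt[1:,4])
    print(' top plate',cv2.minEnclosingCircle((W[l==i][:,:2]*1000).astype(np.float32)),np.median(W[l==i][:,2]))
    f=(Z>.134)&(Z<.146); k,l,stt,cc=cv2.connectedComponentsWithStats(f.astype(np.uint8)); i=1+np.argmax(stt[1:,4])
    fc=cv2.minEnclosingCircle((W[l==i][:,:2]*1000).astype(np.float32)); print(' flange',fc,np.median(W[l==i][:,2]))
    ims.append(ortho(c,K,d,V,.15,np.array(fc[0])/1000,.06,400))
cv2.imwrite('pics/fl.png',np.hstack(ims)[...,::-1])
E
```

```text
top bar n 308 zmed 0.04773356667977402
 bar ((522.5442504882812, 184.13194274902344), (88.78958129882812, 19.499080657958984), 70.69902038574219)
 disc circ ((525.3689575195312, 187.9138946533203), 104.7333755493164)
 top plate ((505.51666259765625, -247.5888214111328), 106.34649658203125) 0.11811195774572006
 flange ((503.6318054199219, -247.4016571044922), 50.668087005615234) 0.13908291186015972
scene bar n 590 zmed 0.04794970100354938
 bar ((524.443359375, 185.8531494140625), (90.83963012695312, 23.408170700073242), 70.66756439208984)
 disc circ ((527.1956787109375, 192.32240295410156), 105.22248077392578)
 top plate ((497.7684631347656, -249.56849670410156), 113.46587371826172) 0.11947036057520552
 flange ((502.49700927734375, -248.0646514892578), 51.94553756713867) 0.14008646688103238
```

View pics/fl.png

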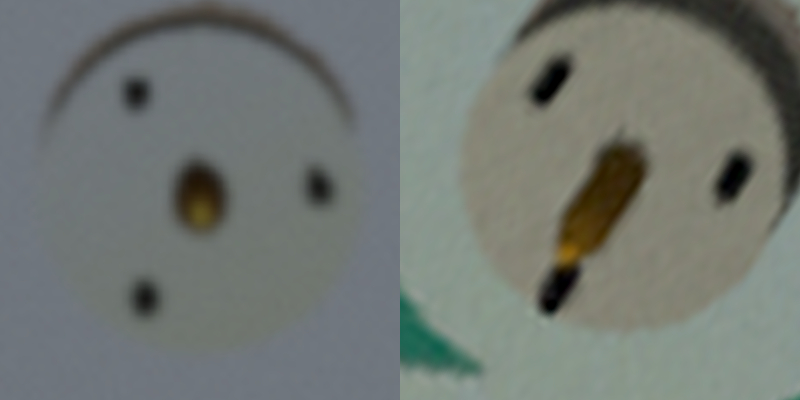

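Left (top camera): pins at about (136,93), (319,186) and (145,298), spindle near (202,195). The scene camera agrees with this. Next I'll fit the pin angle and work out which end of the disc's bar is +x, from the holes.

```bash
python3 - <<'E'
from h import *
ims=[]
for n in('top','scene'):
    D=np.load(f'{n}0.npz');W,c,K,d,V=[D[k] for k in('W','c','K','d','V')]
    ctr=np.array([.503,-.2477]); N=600;half=.06
    o=ortho(c,K,d,V,.145,ctr,half,N); g=o.max(2).astype(int)
    yy,xx=np.mgrid[:N,:N]; X=ctr[0]-half+xx*2*half/(N-1); Y=ctr[1]+half-yy*2*half/(N-1)
    r=np.hypot(X-ctr[0],Y-ctr[1]); m=((g<75)&(r>.026)&(r<.044)).astype(np.uint8)
    k,l,s_,cc=cv2.connectedComponentsWithStats(m); P=[]
    for i in range(1,k):
        if s_[i,4]>200:P.append([X[l==i].mean(),Y[l==i].mean()]); print(n,s_[i],np.round(P[-1],4))
    P=np.array(P)
    if len(P)==3:
        q=P.mean(0); a=np.degrees(np.arctan2(*(P-q).T[::-1])); print(' ctr',q,'ang',a,a%120,'r',np.hypot(*(P-q).T))
    dc=np.array([.5235,.185]); ims.append(ortho(c,K,d,V,.008,dc,.1,400))
    # disc edge circle: brightness/contour via depth less clean -> bar only
cv2.imwrite('pics/disc.png',np.hstack(ims)[...,::-1])
E
```

```text
top [ 190  124   36   43 1259] [ 0.4845 -0.2166]
top [ 465  261   38   50 1472] [ 0.5397 -0.245 ]
top [ 202  429   38   50 1476] [ 0.4872 -0.2787]
 ctr [ 0.50380302 -0.24675662] ang [ 122.60901677    2.7528079  -117.54207143] [2.60901677 2.7528079  2.45792857] r [0.03581349 0.03597527 0.03597264]
scene [ 177  111   61   73 2612] [ 0.4845 -0.2171]
scene [ 456  254   56   76 2720] [ 0.5399 -0.2461]
scene [ 190  423   62   76 2921] [ 0.4868 -0.2796]
 ctr [ 0.50370955 -0.24757586] ang [ 122.23727504    2.32964194 -117.84082418] [2.23727504 2.32964194 2.15917582] r [0.03607971 0.03617036 0.03617555]
```

View pics/disc.png

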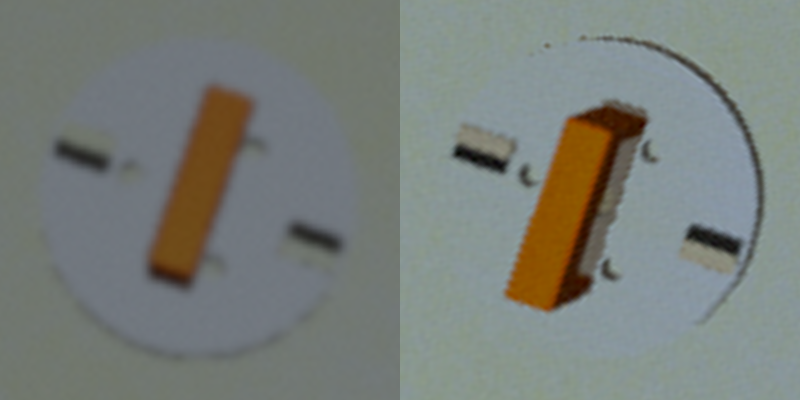

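Holes show at left (130,170), and at right (258,145) and (215,262), so the disc's x axis points up at about 70.7°. Holes are at 40.7° mod 120 and pins at about 2.4°, so the disc must turn by about −38.3°.

```bash
cat >> h.py <<'E'
from scipy.spatial.transform import Rotation as Ro
def rel(p,yaw):
    s=manip.state(); R=np.array(s['tool_rot']); a=np.radians(yaw)
    T=np.array([[np.cos(a),np.sin(a),0],[np.sin(a),-np.cos(a),0],[0,0,-1]])
    print('t',round(s['t'],2),'tcp',np.round(s['tcp_pos'],4),'yaw',np.degrees(np.arctan2(R[1,0],R[0,0]))%360,'w',s['gripper_width'],'F',np.round(s['contact_force'],1))
    print('delta',np.round(R.T@(np.array(p)-s['tcp_pos']),4),np.round(Ro.from_matrix(R.T@T).as_rotvec(),4))
E
python3 -c "
from h import *
rel([.5237,.186,.2],250.7)"
```

```text
t 0.1 tcp [ 0.1733 -0.5215  0.2305] yaw 198.37846793728005 w 0.9998987222976258 F [-0.4 -0.7  0.1]
delta [-0.5556  0.5609  0.0314] [ 1.700e-03  7.000e-04 -9.132e-01]
```

>>> {"name": "apply_moves", "arguments": {
  "deltas": [
    [-0.556,0.561,0.031,0.0017,0.0007,-0.913,0.3],
    [-0.556,0.561,0.031,0.0017,0.0007,-0.913,0.3],
    [-0.556,0.561,0.031,0.0017,0.0007,-0.913,0.3],
    [-0.556,0.561,0.031,0.0017,0.0007,-0.913,0.3],
    [-0.556,0.561,0.031,0.0017,0.0007,-0.913,0.3],
    [-0.556,0.561,0.031,0.0017,0.0007,-0.913,0.3],
    [-0.556,0.561,0.031,0.0017,0.0007,-0.913,0.3],
    [-0.556,0.561,0.031,0.0017,0.0007,-0.913,0.3]
  ]
}}

```text
t: 0.77
tcp_pos: [0.3213, -0.2215, 0.2181]
tool_rot: [[-0.325, -0.946, 0.0], [-0.946, 0.325, 0.0], [-0.0, -0.0, -1.0]]
contact_force: [1.6, 0.1, 0.7]
gripper_width: 0.703
```

```bash
python3 -c "
from h import *
rel([.5237,.186,.2],250.7);rel([.5237,.186,.1],250.7)"
```

```text
t 0.77 tcp [ 0.3213 -0.2215  0.2181] yaw 251.04080669247898 w 0.7032750936951091 F [1.6 0.1 0.7]
delta [-0.4511 -0.0591  0.0182] [-0.0001  0.0002  0.0059]
t 0.77 tcp [ 0.3213 -0.2215  0.2181] yaw 251.04080669247898 w 0.7032750936951091 F [1.6 0.1 0.7]
delta [-0.4511 -0.059   0.1182] [-0.0001  0.0002  0.0059]
```

>>> {"name": "apply_moves", "arguments": {
  "deltas": [
    [-0.451,-0.059,0.018,0,0,0.006,0.3],
    [-0.451,-0.059,0.018,0,0,0.006,0.3],
    [-0.451,-0.059,0.018,0,0,0.006,0.3],
    [-0.451,-0.059,0.018,0,0,0.006,0.3],
    [-0.451,-0.059,0.018,0,0,0.006,0.3],
    [-0.451,-0.059,0.1,0,0,0.006,0.3],
    [-0.451,-0.059,0.118,0,0,0.006,0.3],
    [-0.451,-0.059,0.118,0,0,0.006,0.3]
  ]
}}

```text
t: 1.43
tcp_pos: [0.4648, 0.0684, 0.1604]
tool_rot: [[-0.33, -0.944, 0.001], [-0.944, 0.33, 0.001], [-0.001, -0.0, -1.0]]
contact_force: [0.1, -0.5, 0.6]
gripper_width: 0.701
```

```bash
python3 -c "
from h import *
rel([.5237,.186,.1],250.7);rel([.5237,.186,.021],250.7)"
```

```text
t 1.43 tcp [0.4648 0.0684 0.1604] yaw 250.73727391769376 w 0.700810934557587 F [ 0.1 -0.5  0.6]
delta [-0.1304 -0.0168  0.0605] [-0.0005  0.0009  0.0007]
t 1.43 tcp [0.4648 0.0684 0.1604] yaw 250.73727391769376 w 0.700810934557587 F [ 0.1 -0.5  0.6]
delta [-0.1303 -0.0167  0.1395] [-0.0005  0.0009  0.0007]
```

>>> {"name": "apply_moves", "arguments": {
  "deltas": [
    [-0.13,-0.017,0.06,-0.0005,0.001,0.001,0.4],
    [-0.13,-0.017,0.06,-0.0005,0.001,0.001,0.4],
    [-0.13,-0.017,0.06,-0.0005,0.001,0.001,0.4],
    [-0.13,-0.017,0.06,-0.0005,0.001,0.001,0.4],
    [-0.13,-0.017,0.06,-0.0005,0.001,0.001,0.4],
    [-0.13,-0.017,0.06,-0.0005,0.001,0.001,0.4],
    [-0.13,-0.017,0.09,-0.0005,0.001,0.001,0.4],
    [-0.13,-0.017,0.1,-0.0005,0.001,0.001,0.4]
  ]
}}

```text
t: 2.1
tcp_pos: [0.5223, 0.1844, 0.0586]
tool_rot: [[-0.332, -0.943, -0.003], [-0.943, 0.332, -0.001], [0.001, 0.002, -1.0]]
contact_force: [-0.7, -0.3, -0.7]
gripper_width: 0.603
```

```bash
python3 -c "
from h import *
rel([.5237,.186,.021],250.7)"
```

```text
t 2.1 tcp [0.5223 0.1844 0.0586] yaw 250.60690077078374 w 0.6027081592211295 F [-0.7 -0.3 -0.7]
delta [-0.002  -0.0009  0.0376] [ 0.0024 -0.0014 -0.0016]
```

>>> {"name": "apply_moves", "arguments": {
  "deltas": [
    [-0.002,-0.001,0.02,0.0024,-0.0014,-0.0016,0.4],
    [-0.002,-0.001,0.0375,0.0024,-0.0014,-0.0016,0.4],
    [-0.002,-0.001,0.0375,0.0024,-0.0014,-0.0016,0.4],
    [-0.002,-0.001,0.0375,0.0024,-0.0014,-0.0016,0.7],
    [-0.002,-0.001,0.0375,0.0024,-0.0014,-0.0016,1],
    [-0.002,-0.001,0.0375,0.0024,-0.0014,-0.0016,1],
    [-0.002,-0.001,0.0375,0.0024,-0.0014,-0.0016,1],
    [-0.002,-0.001,0.0375,0.0024,-0.0014,-0.0016,1]
  ]
}}

```text
t: 2.77
tcp_pos: [0.5246, 0.1862, 0.023]
tool_rot: [[-0.33, -0.944, 0.002], [-0.944, 0.33, 0.001], [-0.002, -0.002, -1.0]]
contact_force: [-2.4, -1.6, 6.4]
gripper_width: 0.266
```

```bash
python3 -c "
from h import *
rel([.5237,.186,.021],250.7)
rel([.5237,.186,.240],250.7)"
```

```text
t 2.77 tcp [0.5246 0.1862 0.023 ] yaw 250.71883581968888 w 0.2655503087349096 F [-2.4 -1.6  6.4]
delta [0.0005 0.0008 0.002 ] [-0.002   0.0016  0.0003]
t 2.77 tcp [0.5246 0.1862 0.023 ] yaw 250.71883581968888 w 0.2655503087349096 F [-2.4 -1.6  6.4]
delta [ 1.00e-04  4.00e-04 -2.17e-01] [-0.002   0.0016  0.0003]
```

>>> {"name": "apply_moves", "arguments": {
  "deltas": [
    [0,0,-0.01,-0.002,0.0016,0,1],
    [0,0,-0.04,-0.002,0.0016,0,1],
    [0,0,-0.07,-0.002,0.0016,0,1],
    [0,0,-0.1,-0.002,0.0016,0,1],
    [0,0,-0.13,-0.002,0.0016,0,1],
    [0,0,-0.16,-0.002,0.0016,0,1],
    [0,0,-0.19,-0.002,0.0016,0,1],
    [0,0,-0.21,-0.002,0.0016,0,1]
  ]
}}

```text
t: 3.43
tcp_pos: [0.5242, 0.186, 0.2359]
tool_rot: [[-0.33, -0.944, 0.002], [-0.944, 0.33, 0.002], [-0.002, -0.002, -1.0]]
contact_force: [1.3, 0.6, -4.7]
gripper_width: 0.267
```

```bash
python3 -c "
from h import *
rel([.5037,-.2472,.235],212.4)
s,K,d,V=snap('scene'); cv2.imwrite('pics/lift.png',s['color'][...,::-1])"
```

```text
t 3.43 tcp [0.5242 0.186  0.2359] yaw 250.71665565161373 w 0.26744628831034806 F [ 1.3  0.6 -4.7]
delta [ 4.157e-01 -1.237e-01  2.000e-04] [-0.0007  0.0027  0.6687]
```

View pics/lift.png

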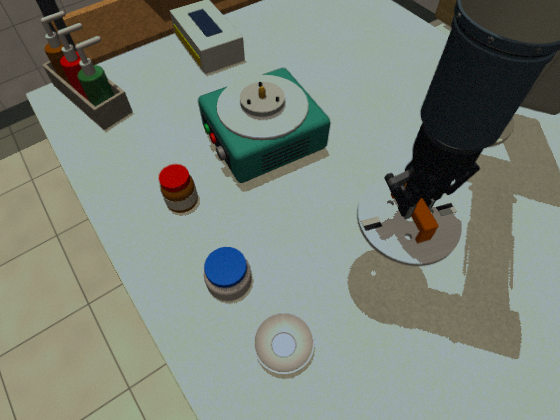

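The disc is held level at about (410,222), and the bystanders are untouched.

>>> {"name": "apply_moves", "arguments": {
  "deltas": [
    [0.03,-0.009,0,0,0.002,0.05,1],
    [0.065,-0.019,0,0,0.002,0.11,1],
    [0.1,-0.03,0,0,0.002,0.17,1],
    [0.138,-0.041,0,0,0.002,0.23,1],
    [0.176,-0.052,0,0,0.002,0.29,1],
    [0.214,-0.063,0,0,0.002,0.35,1],
    [0.252,-0.074,0,0,0.002,0.41,1],
    [0.29,-0.086,0,0,0.002,0.47,1]
  ]
}}

```text
t: 4.15
tcp_pos: [0.5099, -0.1171, 0.2374]
tool_rot: [[-0.724, -0.69, 0.005], [-0.69, 0.724, 0.003], [-0.006, -0.001, -1.0]]
contact_force: [2.1, 0.5, -5.4]
gripper_width: 0.272
```

```bash
python3 -c "
from h import *
rel([.5037,-.2472,.235],212.4)"
```

```text
t 4.15 tcp [ 0.5099 -0.1171  0.2374] yaw 223.64648290739615 w 0.2715887255189419 F [ 2.1  0.5 -5.4]
delta [ 0.0943 -0.0898  0.0019] [-0.0009  0.006   0.1963]
```

>>> {"name": "apply_moves", "arguments": {
  "deltas": [
    [0.027,-0.026,0,0,0.006,0.06,1],
    [0.05,-0.048,0,0,0.006,0.11,1],
    [0.07,-0.067,0,0,0.006,0.15,1],
    [0.085,-0.081,0,0,0.006,0.18,1],
    [0.094,-0.09,0,0,0.006,0.196,1],
    [0.094,-0.09,0,0,0.006,0.196,1],
    [0.094,-0.09,0,0,0.006,0.196,1],
    [0.094,-0.09,0,0,0.006,0.196,1]
  ]
}}

```text
t: 4.82
tcp_pos: [0.5039, -0.2462, 0.2363]
tool_rot: [[-0.844, -0.537, -0.0], [-0.537, 0.844, 0.0], [0.0, 0.001, -1.0]]
contact_force: [-0.7, 0.3, -4.9]
gripper_width: 0.267
```

```bash
python3 - <<'E'
from h import *
rel([.5037,-.2472,.235],212.4)
ims=[]
for n in('top','scene'):
    s,K,d,V=snap(n); W=cloud(s,K,d,V); c=s['color']; Z=W[...,2]
    np.savez(n+'1.npz',W=W,c=c,K=K,d=d,V=V)
    m=(np.hypot(W[...,0]-.504,W[...,1]+.247)<.1)&(Z>.205)&(Z<.23)
    P=W[m]
    A=np.c_[P[:,:2]-[.504,-.247],np.ones(len(P))]; k=np.linalg.lstsq(A,P[:,2],rcond=None)[0]
    print(n,len(P),'plane',k, cv2.minEnclosingCircle((P[:,:2]*1000).astype(np.float32)))
    ims.append(ortho(c,K,d,V,k[2],(.504,-.247),.1,400))
cv2.imwrite('pics/held.png',np.hstack(ims)[...,::-1])
E
```

```text
t 4.82 tcp [ 0.5039 -0.2462  0.2363] yaw 212.4586945785821 w 0.2673929595786579 F [-0.7  0.3 -4.9]
delta [ 0.0007 -0.0007  0.0013] [ 0.0005 -0.0001  0.001 ]
top 277 plane [0.00509139 0.01980436 0.22134173] ((437.4736328125, -278.5423889160156), 29.515295028686523)
scene 2570 plane [-0.00635259 -0.00826104  0.22183542] ((503.1304931640625, -246.13270568847656), 82.16378021240234)
```

View pics/held.png

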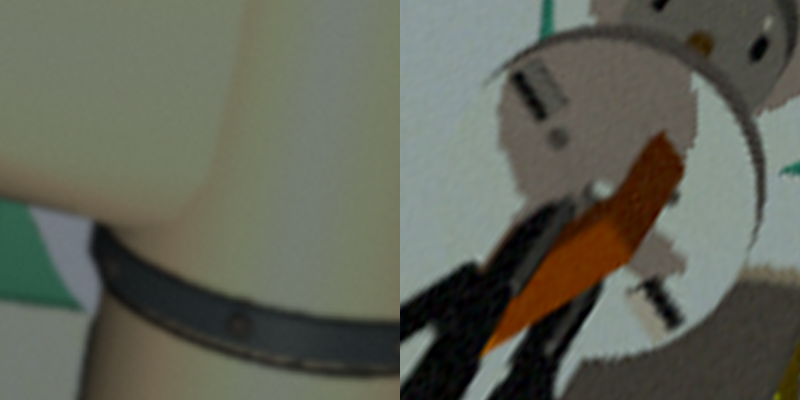

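In the scene half the held disc is centred within about 1 mm of the TCP. Its hole at (558,137) lies at about 123°, which matches the plan. Now descending onto the spindle.

>>> {"name": "apply_moves", "arguments": {
  "deltas": [
    [0.0007,-0.0007,0.01,0,0,0.001,1],
    [0.0007,-0.0007,0.025,0,0,0.001,1],
    [0.0007,-0.0007,0.038,0,0,0.001,1],
    [0.0007,-0.0007,0.043,0,0,0.001,1],
    [0.0007,-0.0007,0.046,0,0,0.001,1],
    [0.0007,-0.0007,0.05,0,0,0.001,1],
    [0.0007,-0.0007,0.053,0,0,0.001,1],
    [0.0007,-0.0007,0.055,0,0,0.001,1]
  ]
}}

```text
t: 5.58
tcp_pos: [0.5042, -0.247, 0.1819]
tool_rot: [[-0.844, -0.537, 0.001], [-0.537, 0.844, -0.0], [-0.001, -0.001, -1.0]]
contact_force: [-0.4, -0.4, -5.8]
gripper_width: 0.268
```

```bash
python3 -c "
from h import *
rel([.5037,-.2472,.174],212.4);print(manip.state()['torque'])"
```

```text
t 5.58 tcp [ 0.5042 -0.247   0.1819] yaw 212.45520704161 w 0.26750394416396134 F [-0.4 -0.4 -5.8]
delta [0.0005 0.0001 0.0079] [-0.0008  0.0007  0.001 ]
[ 9.55118108e-05  4.50460999e-02 -5.40884410e-02]
```

>>> {"name": "apply_moves", "arguments": {
  "deltas": [
    [0.0003,0,0.002,0,0,0.001,1],
    [0.0003,0,0.004,0,0,0.001,1],
    [0.0003,0,0.006,0,0,0.001,1],
    [0.0003,0,0.007,0,0,0.001,1],
    [0.0003,0,0.008,0,0,0.001,1],
    [0.0003,0,0.008,0,0,0.001,1]
  ]
}}

```text
t: 6.08
tcp_pos: [0.5041, -0.2473, 0.1739]
tool_rot: [[-0.844, -0.536, 0.001], [-0.536, 0.844, -0.001], [-0.001, -0.001, -1.0]]
contact_force: [0.9, -1.4, -5.0]
gripper_width: 0.266
```

```bash
python3 -c "
from h import *
rel([.5037,-.2472,.168],212.4);print(manip.state()['torque'])"
```

```text
t 6.08 tcp [ 0.5041 -0.2473  0.1739] yaw 212.39673973702247 w 0.26629757362476864 F [ 0.9 -1.4 -5. ]
delta [0.0003 0.0003 0.0059] [-0.0014  0.0009 -0.0001]
[-0.38763387 -0.29555347 -0.01077897]
```

>>> {"name": "apply_moves", "arguments": {
  "deltas": [
    [0,0,0.001,0,0,0,1],
    [0,0,0.002,0,0,0,1],
    [0,0,0.003,0,0,0,1],
    [0,0,0.004,0,0,0,1],
    [0,0,0.005,0,0,0,1],
    [0,0,0.005,0,0,0,1]
  ]
}}

```text
t: 6.58
tcp_pos: [0.5041, -0.2473, 0.1687]
tool_rot: [[-0.844, -0.536, 0.001], [-0.536, 0.844, -0.001], [-0.001, -0.001, -1.0]]
contact_force: [1.4, -0.2, -4.7]
gripper_width: 0.267
```

```bash
python3 -c "
from h import *
rel([.5037,-.2472,.163],212.4);print(manip.state()['torque'])"
```

```text
t 6.58 tcp [ 0.5041 -0.2473  0.1687] yaw 212.3959880080444 w 0.26690715660362035 F [ 1.4 -0.2 -4.7]
delta [0.0003 0.0003 0.0057] [-0.0013  0.0008 -0.0001]
[-0.30032925 -0.25963611 -0.0006288 ]
```

The disc is about 4 mm below the pin tops with no upward reaction, so the pins are in the holes. Continuing down.

>>> {"name": "apply_moves", "arguments": {
  "deltas": [
    [0,0,0.001,0,0,0,1],
    [0,0,0.002,0,0,0,1],
    [0,0,0.003,0,0,0,1],
    [0,0,0.004,0,0,0,1],
    [0,0,0.0055,0,0,0,1],
    [0,0,0.0055,0,0,0,1]
  ]
}}

```text
t: 7.08
tcp_pos: [0.5041, -0.2473, 0.1631]
tool_rot: [[-0.844, -0.536, 0.001], [-0.536, 0.844, -0.001], [-0.001, -0.001, -1.0]]
contact_force: [0.9, -0.8, -4.5]
gripper_width: 0.267
```

```bash
python3 -c "
from h import *
rel([.5037,-.2472,.163],212.4);print(manip.state()['torque'])"
```

```text
t 7.08 tcp [ 0.5041 -0.2473  0.1631] yaw 212.39365524926566 w 0.26748273134244693 F [ 0.9 -0.8 -4.5]
delta [0.0003 0.0004 0.0001] [-0.0013  0.0008 -0.0001]
[-0.36214308 -0.29670783 -0.0365195 ]
```

>>> {"name": "apply_moves", "arguments": {
  "deltas": [
    [0,0,0.0005,0,0,0,1],
    [0,0,0.0005,0,0,0,0.3],
    [0,0,0.0005,0,0,0,0.3],
    [0,0,0.0005,0,0,0,0.3],
    [0,0,0.0005,0,0,0,0.3],
    [0,0,0.0005,0,0,0,0.3],
    [0,0,0.0005,0,0,0,0.3],
    [0,0,0.0005,0,0,0,0.3]
  ]
}}

```text
t: 7.75
tcp_pos: [0.5042, -0.2473, 0.1627]
tool_rot: [[-0.844, -0.536, 0.001], [-0.536, 0.844, -0.001], [-0.001, -0.001, -1.0]]
contact_force: [0.5, 0.3, 0.5]
gripper_width: 0.698
```

>>> {"name": "apply_moves", "arguments": {
  "deltas": [
    [0,0,-0.015,0,0,0,0.3],
    [0,0,-0.04,0,0,0,0.3],
    [0,0,-0.08,0,0,0,0.3],
    [-0.04,0,-0.12,0,0,0,0.3],
    [-0.02,0.04,-0.13,0,0,0,0.3],
    [-0.02,0.08,-0.13,0,0,0,0.3],
    [-0.02,0.12,-0.13,0,0,0,0.3],
    [-0.02,0.16,-0.13,0,0,0,0.3]
  ]
}}

```text
t: 8.42
tcp_pos: [0.4343, -0.1004, 0.2925]
tool_rot: [[-0.845, -0.535, 0.002], [-0.535, 0.845, -0.001], [-0.001, -0.002, -1.0]]
contact_force: [0.2, 2.0, 0.2]
gripper_width: 0.702
```

```bash
python3 - <<'E'
from h import *
rel([.45,.15,.3],212.4)
ims=[]
for n in('top','scene'):
    s,K,d,V=snap(n); W=cloud(s,K,d,V); c=s['color']; Z=W[...,2]
    m=(np.hypot(W[...,0]-.5037,W[...,1]+.2472)<.078)&(Z>.138)&(Z<.162)
    P=W[m]; A=np.c_[P[:,:2]-[.5037,-.2472],np.ones(len(P))]
    for _ in range(4):
        k=np.linalg.lstsq(A,P[:,2],rcond=None)[0]; ok=abs(A@k-P[:,2])<.004; A,P=A[ok],P[ok]
    print(n,len(P),'plane tilt',k[:2],'top z',k[2])
    m=(np.hypot(W[...,0]-.5037,W[...,1]+.2472)<.1)&(abs(Z-.148)<.007)
    print(cv2.minEnclosingCircle((W[m][:,:2]*1000).astype(np.float32)))
    ims.append(c[...,::-1][:300])
cv2.imwrite('pics/end.png',cv2.resize(np.hstack(ims),(800,214)))
E
```

```text
t 8.42 tcp [ 0.4343 -0.1004  0.2925] yaw 212.34763435552733 w 0.7016852526693984 F [0.2 2.  0.2]
delta [-0.1472  0.2031 -0.0076] [-0.0016  0.0014 -0.0009]
top 3016 plane tilt [0.00096445 0.00165245] top z 0.14719476132077147
((504.0436706542969, -246.60150146484375), 80.58244323730469)
scene 2151 plane tilt [ 0.00110174 -0.00028825] top z 0.1483760553348167
((502.5140380859375, -248.3374786376953), 82.1156234741211)
```

View pics/end.png

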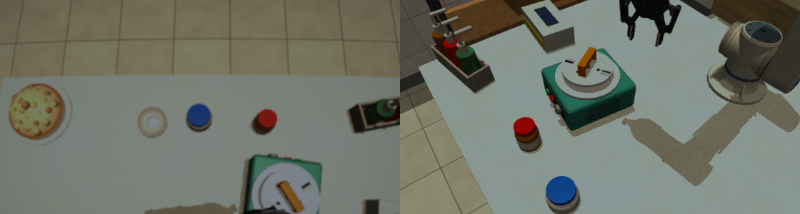

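The disc's top face is at 0.147–0.148 m (0.148 expected when home), level, centred and clear of the gripper. I'll let the arm settle, then hand in.

>>> {"name": "apply_moves", "arguments": {
  "deltas": [
    [0,0,0,0,0,0,0.3],
    [0,0,0,0,0,0,0.3],
    [0,0,0,0,0,0,0.3],
    [0,0,0,0,0,0,0.3]
  ]
}}

```text
t: 8.85
tcp_pos: [0.4333, -0.099, 0.2934]
tool_rot: [[-0.843, -0.539, 0.003], [-0.539, 0.843, 0.0], [-0.003, -0.001, -1.0]]
contact_force: [1.0, -0.3, 0.4]
gripper_width: 0.699
```

```bash
python3 -c "
from h import *
s=manip.state();print(s['t'],s['joint_vel'],s['contact_force']);print(manip.job_done())"
```

```text
8.85 [-0.20294673  0.33461473 -0.09375639 -0.12032918 -0.09000097 -0.10031161] [ 1.01007739 -0.30260721  0.3572329 ]
the job is handed in; nothing more can be done
None
```

I fitted the slicing disc on the prep machine and handed the job in at about 8.9 s of the 48 s allowed. I gripped it by its bar, turned it about −38° to match the pin angle seen in the images, and lowered it over the spindle. The pins entered the holes at the first try.

- **Seating:** both cameras put the disc's top face at 0.147–0.148 m, against 0.148 m expected when home. Tilt was about 0.1°.
- **Centring:** the top camera puts the disc within about 1 mm of the measured spindle axis and the scene camera within about 2 mm. The two readings differ by about 2 mm, which matches the calibration accuracy.
- **Release:** the gripper was open, about 0.15 m clear of the disc, and the arm had settled with the force reading near zero.
- **Bystanders:** the jar and tub look unmoved in both cameras' final pictures. The tin shows only in the top camera's and looks unmoved there. I did not measure their positions.

No check failed.

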